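# Stack the dip pots on the lazy susan

### The arm

A 6-joint arm with a two-finger parallel gripper is mounted at the origin on the work surface. World frame = base frame: x ahead of the robot, y to its left, z up, the work surface at z = 0. Lengths are in m, angles in rad, forces in N, time in s.
With the tool pointing down it reaches from about 0.35 to 0.875 m from the base axis. Payload 4.2 kg.
Tool frame: the origin (TCP) lies on the front face of the gripper's body, between the roots of the fingers; the fingertips stand ctrl.tip_extent ahead of it and the grasp point (between the pads) lies 51 mm ahead of it (ctrl.tip_extent is the distance from the TCP to the fingertips, in m); x points along the fingers, z is the direction in which the jaws open and shut, and the axes are right-handed (so a half turn about x gives the same grasp; the last joint's range is limited). The gripper opens to 87 mm and grips with 3 to 60 N. Pads are 19 mm wide; open, the fingers measure 117 mm over their backs; the gripper's body (75 mm by 190 mm) begins 51 mm behind the grasp point.
Start: joints at [-1.054, 0.385, 0.008, 0, -1.194, -0.259], TCP at [0.159, -0.604, 0.292] pointing down, gripper open.
Joint ranges: [-3.14, 3.14], [-1.21, 2.06], [-1.07, 1.41], [-3.16, 2.05], [-2.99, -0.16], [-3.1, 3.1]. Speed limits (rad/s): [2.79, 2.79, 3.14, 3.14, 3.14, 3.14].

### API

Orientations are given as a unit quaternion [x, y, z, w].
In Python, from station import ctrl, viewer gives the robot as it stands.
- The arm moves only by the shell command python3 -m jog 'ROWS'. ROWS is JSON, a list of rows, each a list of 3 entries, a list of its own where there are three numbers: the shift along the tool's x, y, z in m, then the turn, a rotation vector about the tool's x, y, z in degrees, then the closure in counts, from 0 (fully open) to 255 (shut). A call has 1 to 5 rows; each row is the pose to reach, as a shift and turn from the pose commanded when the call began, along the tool's axes at that moment; what a row does not reach only later rows make up. A row lasts 1/12 s, in which the tool goes at most 41.7 mm and 7.16 degrees, less where a joint would pass 70% of its speed; a pose out of reach is approached as far as the arm can. A call with a gripper value outside its range is refused whole. The fingers move at their own pace and stop on an object; the grip force is fixed at half the most. Time passes only in rows, so rows that repeat a pose let the fingers close. It gives the time, the measured TCP pose, the force and the opening at its end, in the units of the state.
- ctrl.read_state(): the state, without advancing time (a new reading comes with each control period).
- viewer.camera(name): name is "scene" or "top"; returns a dict with "color" (384x512x3 uint8, blue, green, red), "fx", "fy", "cx", "cy" (pixels), "distortion" ([k1, k2, p1, p2, k3] as OpenCV has them; the pictures are not rectified), "world_to_cam" (4x4, takes a point from world to camera coordinates). Camera axes: x right, y down, z forward; pixel columns grow to the right and rows downward; lengths in m; the calibration is good to about 2 mm. A picture is of the moment at which its call begins. There is no depth.
- ctrl.close_job(): hands the job in, once; it reports no verdict.
Trained networks look in a picture, given as the dict that the camera call returned (one of the last four; its "shot" number tells which), for a name from the list of things; names that differ only in an ending like _2 or _b are one class to them, and where a whole thing is asked for, a point or a joint stands for the part that bears it (a point fixed in the world has none). Each returns a list of dicts, best first, with "conf" (0 to 1); they miss things now and then, are a little off and sometimes report something else, mostly with a low value. They report only what shows in the picture. A call takes as long as a camera call. They do not tell look-alikes from the thing itself.
- viewer.recognise(query, picture): "extent" ([left, top, right, bottom] in pixels, round what is visible of it).
- viewer.trace(query, picture): "mask" (384x512 bool, what is visible of it) and "extent" ([left, top, right, bottom] in pixels, round what is visible of it).
The state is a dict: "time": time; "joint_positions": joint angles; "joint_velocities": joint speeds; "joint_torque": joint torques, N m; "tcp_pos": TCP position; "tool_rot": TCP orientation; "ft_force": force on the tool from outside, world axes, zero at the start; "wrist_torque": the same for the moment, N m; "gripper_width": finger opening in m.
Only numpy, scipy, OpenCV 4.12 (cv2) and the standard library are available. Lean on these libraries where they do the work, as an engineer would, in place of code of your own. Each camera call takes 0.05 s, during which the arm holds its last target. There are 200 camera calls.

### The job

Build the tower of dip pots on the lazy susan: stand the blue pot in the middle of the round cork pad, seat the yellow pot on it, then the green pot on the yellow, and close the top with the steel lid, in that order, each piece fully seated and upright. Set the pieces down rather than dropping them, do not turn the lazy susan, and leave the shaker, jug, glass bowl and tongs where they are.

Things in the scene. Friction and masses are not known exactly. Their poses are not given: they have to be found in the camera images.
- blue_pot: Blue round open dip pot, loose, about 90 g. 62 mm outside from 6 to 40 mm height (the rim), wall 2.5 mm, mouth 57 mm. Below is a tapered foot 6 mm high, 46 mm across at the bottom, 52 at its top: it drops into a pot's mouth and centres itself. Seated on a pot its origin is 34 mm above that pot's. Origin: centre of the foot's underside, z up. Starts upright beside the lazy susan.
- yellow_pot: Yellow round open dip pot, loose, about 90 g. 62 mm outside from 6 to 40 mm height (the rim), wall 2.5 mm, mouth 57 mm. Below is a tapered foot 6 mm high, 46 mm across at the bottom, 52 at its top: it drops into a pot's mouth and centres itself. Seated on a pot its origin is 34 mm above that pot's. Origin: centre of the foot's underside, z up. Starts upright beside the lazy susan.
- green_pot: Green round open dip pot, loose, about 90 g. 62 mm outside from 6 to 40 mm height (the rim), wall 2.5 mm, mouth 57 mm. Below is a tapered foot 6 mm high, 46 mm across at the bottom, 52 at its top: it drops into a pot's mouth and centres itself. Seated on a pot its origin is 34 mm above that pot's. Origin: centre of the foot's underside, z up. Starts upright beside the lazy susan.
- pot_lid: Round steel lid, loose, about 80 g. Disc 62 mm across from 6 to 9 mm height, domed to 12 mm; below it the same 6 mm tapered foot as the pots. Black upright knob 18 mm across on the axis, 12 to 36 mm above the underside: grip it with the fingertips just above the disc. Seated, its origin is 34 mm above the pot's. Origin: centre of the foot's underside, z up. Starts upright beside the lazy susan.
- cork_pad (a point): Round cork pad, 88 mm across, 4 mm thick, fixed on the white plastic lazy susan. This point: centre of the pad's top face, z up, x radially outwards: the plate's centre is 80 mm away along -x. The plate is 330 mm across, its top 35 mm above the shelf (pad top 39 mm); it turns about its centre if pushed sideways (friction 0.25 N m).
- shaker: Stainless shaker with perforated domed lid, 64 mm across, 95 mm high, loose, standing on the lazy susan across from the cork pad. Origin: centre of the underside. To be left alone.
- jug: Small white ceramic jug, 70 mm across, 75 mm high, handle reaching 58 mm from the axis towards its +y, loose, standing on the lazy susan. Origin: centre of the underside. To be left alone.
- glass_bowl: Clear glass bowl, 100 mm across the rim, 45 mm high, loose, standing on the lazy susan. Origin: centre of the underside. To be left alone.
- tongs: Red tongs lying flat on the shelf beyond the lazy susan, about 162 mm long (along their x), 48 mm wide, 12 mm high, loose. Origin: middle of the underside. To be left alone. (An 81 mm high fixed aluminium box stands out of the way, beyond the lazy susan at x above 0.79 m.)
There are look-alikes about, which are no part of the job. Of the things like the green_pot, leave any that is pink; of the rest the larger one is meant.

How it is judged:
On the way, in this order (a step that is already met when the one before it is completed fails the run):
1. the blue pot stands in the middle of the cork pad (horizontal distance between blue_pot and cork_pad below 0.012 m and z of blue_pot in the frame of cork_pad between -0.003 and 0.003 m and angle between blue_pot's own z axis and vertical below 0.08 rad), for 0.2 s.
2. the yellow pot is seated on the blue pot (horizontal distance between yellow_pot and blue_pot below 0.006 m and z of yellow_pot in the frame of blue_pot between 0.031 and 0.037 m and angle between yellow_pot's own z axis and vertical below 0.08 rad), for 0.2 s.
3. the green pot is seated on the yellow pot (horizontal distance between green_pot and yellow_pot below 0.006 m and z of green_pot in the frame of yellow_pot between 0.031 and 0.037 m and angle between green_pot's own z axis and vertical below 0.08 rad), for 0.2 s.
4. the lid is seated on the green pot (horizontal distance between pot_lid and green_pot below 0.006 m and z of pot_lid in the frame of green_pot between 0.031 and 0.037 m and angle between pot_lid's own z axis and vertical below 0.08 rad), for 0.2 s.
At the end, for the whole second after the job is handed in: The blue pot stands on the cork pad, its centre within 12 mm of the pad's; yellow on blue, green on yellow and the lid on green are each seated (height within 3 mm, centres within 6 mm); all are upright within 0.08 rad, released and at rest (all of step 1 and all of step 2 and all of step 3 and all of step 4 and linear speed of each of blue_pot, yellow_pot, green_pot, pot_lid below 0.02 m/s and contact force between the fingers and blue_pot below 0.1 N and contact force between the fingers and yellow_pot below 0.1 N and contact force between the fingers and green_pot below 0.1 N and contact force between the fingers and pot_lid below 0.1 N); the robot touches nothing.
It fails at once if the shaker, jug, glass bowl or tongs are moved by more than 30 mm or tipped (distance of any of shaker, jug, glass_bowl, tongs from where it was at the start of the episode above 0.03 m or angle between any of shaker, jug, glass_bowl, tongs's own z axis and vertical above 0.3 rad).
It fails at once if a piece is dropped (faster than 0.6 m/s while not in the fingers, a fall of about 2 cm) ((linear speed of blue_pot above 0.6 m/s and contact force between the fingers and blue_pot below 0.05 N) or (linear speed of yellow_pot above 0.6 m/s and contact force between the fingers and yellow_pot below 0.05 N) or (linear speed of green_pot above 0.6 m/s and contact force between the fingers and green_pot below 0.05 N) or (linear speed of pot_lid above 0.6 m/s and contact force between the fingers and pot_lid below 0.05 N)).
It fails at once if the lazy susan is turned (the cork pad is moved by more than 30 mm) (distance of cork_pad from where it was at the start of the episode above 0.03 m).
It also fails if it takes over 112 s, if anything falls off the work surface, if the arm or the gripper's body presses on something with over 40 N, if the wrist force passes 120 N, or if a joint passes its speed limit or range.

## Working session

There is one attempt and no reset: what is moved stays moved. The work goes in short steps, Python scripts to look and compute and a shell command to move; the robot and the scene stay as the last step left them, time stands still between calls to the robot, and variables do not carry over. Pictures are saved under pics/ and viewed, about 12 in all and at most 16, crops included, and the job is handed in when it is done.

```bash
ls; mkdir -p pics; python3 - <<'E'
from station import ctrl, viewer
import cv2
print(ctrl.tip_extent); print(ctrl.read_state())
for n in ("scene","top"):
    p=viewer.camera(n); cv2.imwrite(f"pics/{n}0.png",p["color"])
    print(n,p["fx"],p["cx"],p["cy"],p["distortion"],p["world_to_cam"].tolist() if hasattr(p["world_to_cam"],'tolist') else p["world_to_cam"])
    for q in ("blue_pot","yellow_pot","green_pot","pot_lid","cork_pad","shaker","jug","glass_bowl","tongs"):
        try: print(q,[(round(d["conf"],2),[round(float(v)) for v in d["extent"]]) for d in viewer.recognise(q,p)][:5])
        except Exception as e: print(q,e)
E
```

```text
pics
0.0697
{'time': 0.0, 'joint_positions': array([-1.05441970e+00,  3.85529434e-01,  6.66096812e-03, -5.31079164e-04,
       -1.19397453e+00, -2.58593501e-01]), 'joint_velocities': array([ 0.00170167,  0.00097988, -0.00036256, -0.00145216, -0.00214364,
       -0.00172709]), 'joint_torque': array([-3.28072792e-04, -3.90661061e+01,  1.87402904e+01,  4.21990603e+00,
        1.10300398e-02, -1.86458001e-04]), 'tcp_pos': array([ 0.15925408, -0.60391537,  0.2911848 ]), 'tool_rot': array([-0.55947794,  0.43119835,  0.56067683,  0.43208091]), 'ft_force': array([-0.25551617, -0.60402716, -1.00094031]), 'wrist_torque': array([ 0.03328916, -0.01596006, -0.01327664]), 'gripper_width': 0.08689108301079847}
scene 474.1775973706581 255.92083212125078 192.3025289433052 [-0.15304566  0.          0.          0.          0.        ] [[-0.8326177257363029, 0.5538184596190696, -0.005730320660117873, 0.4150270695202801], [0.4416417641019485, 0.657655325807065, -0.6102802836717914, -0.19772381083085985], [-0.33421591073829165, -0.5106609307777171, -0.7921648431902351, 1.5901934914499098], [0.0, 0.0, 0.0,
[... 721 characters left out ...]
11882499723615, -0.02979773237676465, 0.5135003805960735], [0.029887468316123347, -0.017335519888400295, -0.9994029312483784, 0.9469735683718294], [0.0, 0.0, 0.0, 1.0]]
blue_pot [(0.56, [109, 153, 134, 183]), (0.53, [277, 132, 317, 175])]
yellow_pot [(0.9, [373, 146, 400, 173]), (0.45, [345, 210, 376, 235])]
green_pot [(0.74, [109, 156, 136, 183]), (0.73, [132, 261, 148, 281]), (0.63, [90, 250, 116, 278]), (0.56, [116, 211, 142, 236])]
pot_lid [(0.62, [345, 210, 378, 232])]
cork_pad [(0.73, [181, 96, 318, 229])]
shaker []
jug [(0.77, [215, 183, 243, 229]), (0.47, [116, 211, 139, 240])]
glass_bowl [(0.65, [275, 135, 315, 178])]
tongs [(0.69, [378, 81, 394, 146]), (0.59, [371, 146, 397, 170])]
```

```bash
python3 - <<'E'
import cv2
a=cv2.imread("pics/top0.png"); cv2.imwrite("pics/top0b.png",cv2.resize(a,(800,600),interpolation=cv2.INTER_CUBIC))
E
```

```text
(no output)
```

View pics/top0b.png

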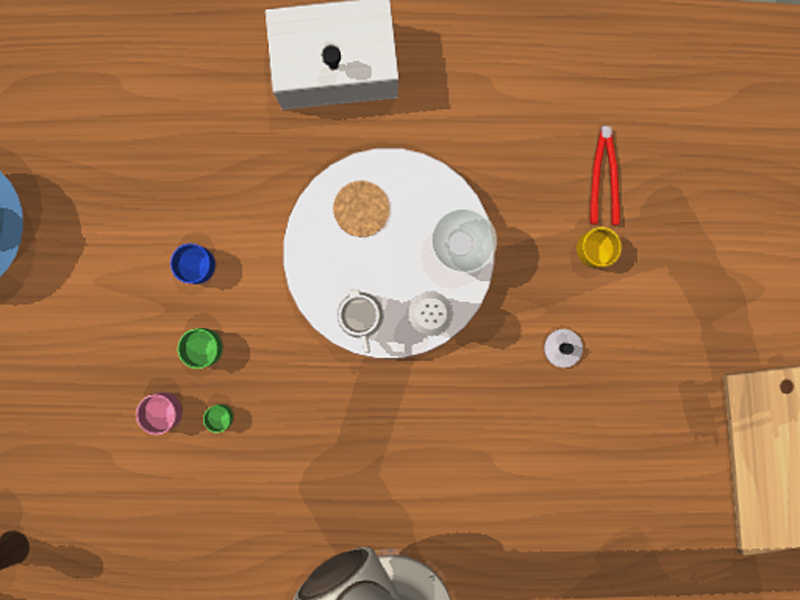

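View pics/scene0.png

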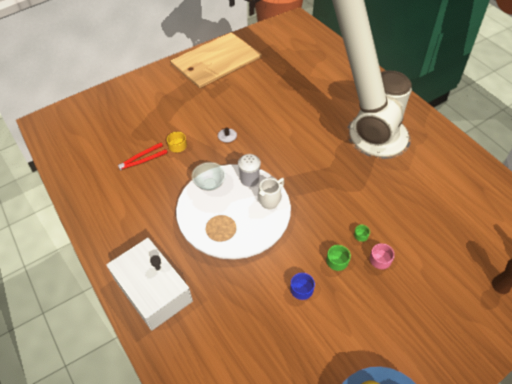

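The top view shows, in 800x600 pixels, blue (193,264), the larger green pot (200,348), the small green look-alike (218,418), pink (157,414), yellow (600,247) close to the tongs, the lid (564,348) and the pad (362,208). Next I'll locate them using both cameras.

```bash
cat > h.py <<'E'
import numpy as np, cv2
from scipy.optimize import least_squares
from scipy.spatial.transform import Rotation as R
from station import ctrl, viewer
HSV={"blue":((110,120,50),(130,255,255)),"yellow":((22,150,80),(34,255,255)),"green":((45,90,50),(75,255,255))}
def proj(p,P):
    W=np.array(p["world_to_cam"]);K=np.array([[p["fx"],0,p["cx"]],[0,p["fy"],p["cy"]],[0,0,1.]])
    return cv2.projectPoints(np.asarray(P,float),cv2.Rodrigues(W[:3,:3])[0],W[:3,3],K,np.array(p["distortion"]))[0][:,0]
t=np.linspace(0,2*np.pi,60)[:-1]
def ring(r,z): return np.c_[r*np.cos(t),r*np.sin(t),np.full(t.size,z)]
POT=np.r_[ring(.023,0),ring(.031,.006),ring(.031,.040)]
LID=np.r_[ring(.031,.006),ring(.031,.009)]
PAD=ring(.044,0)
def model_c(p,M,x):
    h=cv2.convexHull(proj(p,M+x).astype(np.float32)); m=cv2.moments(h)
    return np.array([m["m10"],m["m01"]])/m["m00"], m["m00"]
def mask_c(m):
    c=max(cv2.findContours(m.astype(np.uint8),0,1)[0],key=cv2.contourArea)
    h=cv2.convexHull(c); q=cv2.moments(h); return np.array([q["m10"],q["m01"]])/q["m00"],q["m00"]
def hsvmask(p,col,xy=None,rad=40):
    m=cv2.inRange(cv2.cvtColor(p["color"],cv2.COLOR_BGR2HSV),*HSV[col])
    if xy is not None:
        k=np.zeros_like(m); cv2.circle(k,tuple(int(v) for v in xy),rad,255,-1); m&=k
    return m
def fit(obs,M,z,x0=(.5,0)):   # obs: list of (pic, centroid); returns x,y
    f=lambda v: np.concatenate([model_c(p,M,np.array([v[0],v[1],z]))[0]-c for p,c in obs])
    s=least_squares(f,x0,diff_step=1e-4); return s.x,s.fun
def tool():
    s=ctrl.read_state(); r=R.from_quat(s["tool_rot"]).as_matrix(); return s,r
E
python3 - <<'E'
from h import *
s,r=tool(); print("tool axes (cols x y z)\n",r.round(4), "t",s["time"])
T=viewer.camera("top"); S=viewer.camera("scene")
guess={"blue":((193,264),(302,287)),"green":((200,348),(339,257)),"yellow":((600,247),(176,142))}
for n,(a,b) in guess.items():
    o=[]
    for p,c,k in ((T,a,.64),(S,b,1)):
        m,ar=mask_c(hsvmask(p,n,np.array(c)*k,25)); o.append((p,m,ar))
    for sel in (o[:1],o[1:],o):
        x,e=fit([q[:2] for q in sel],POT,0); print(n,x.round(4),e.round(1),[ (round(q[2]),round(model_c(q[0],POT,np.r_[x,0])[1])) for q in sel])
def lidpad(lo,hi,a,b,M,z,n,rad):
    o=[]
    for p,c,k in ((T,a,.64),(S,b,1)):
        m=cv2.inRange(cv2.cvtColor(p["color"],cv2.COLOR_BGR2HSV),lo,hi)
        q=np.zeros_like(m); cv2.circle(q,tuple(int(v*k) for v in c),rad,255,-1); m&=q
        o.append((p,*mask_c(m)))
    for sel in (o[:1],o[1:],o):
        x,e=fit([q[:2] for q in sel],M,z); print(n,x.round(4),e.round(1),[ (round(q[2]),round(model_c(q[0],M,np.r_[x,z])[1])) for q in sel])
lidpad((5,60,60),(25,255,255),(362,208),(221,228),PAD,.039,"pad",23)
lidpad((0,0,110),(180,60,255),(564,348),(228,135),LID,0,"lid",17)
for q in("jug","shaker","glass_bowl"):
    pass
E
```

```text
tool axes (cols x y z)
 [[-0.     -0.9669 -0.255 ]
 [-0.     -0.255   0.9669]
 [-1.      0.     -0.    ]] t 1.0
blue [0.5631 0.313 ] [-0. -0.] [(543, 608)]
blue [0.5625 0.313 ] [0. 0.] [(470, 543)]
blue [0.5628 0.313 ] [-0.   0.1 -0.1  0.1] [(543, 608), (470, 543)]
green [0.4313 0.2993] [0. 0.] [(550, 609)]
green [0.4307 0.2996] [0. 0.] [(419, 504)]
green [0.431  0.2994] [-0.1  0.1 -0.1  0. ] [(550, 609), (419, 504)]
yellow [ 0.5936 -0.3297] [-0. -0.] [(536, 599)]
yellow [ 0.5901 -0.3387] [ 0. -0.] [(156, 338)]
yellow [ 0.5928 -0.3318] [0.8 0.3 0.2 1.6] [(536, 599), (156, 340)]
pad [0.6489 0.0473] [0. 0.] [(996, 1029)]
pad [0.6498 0.0499] [0. 0.] [(608, 655)]
pad [0.6492 0.0482] [-0.4 -0.1 -0.1 -0.5] [(996, 1029), (608, 653)]
lid [ 0.4325 -0.2767] [-0. -0.] [(451, 480)]
lid [ 0.4323 -0.274 ] [ 0. -0.] [(177, 204)]
lid [ 0.4323 -0.276 ] [-0.3  0.1 -0.3 -0.4] [(451, 480), (177, 204)]
```

```bash

python3 -m jog '[[[0,-0.036,0.018],[4,0,0],0],[[0,-0.072,0.036],[8,0,0],0],[[0,-0.108,0.054],[12,0,0],0],[[0,-0.144,0.07],[14.8,0,0],0],[[0,-0.178,0.087],[14.8,0,0],0]]'
python3 -m jog '[[[0,-0.028,0.029],[0,0,0],0],[[0,-0.056,0.058],[0,0,0],0],[[0,-0.084,0.086],[0,0,0],0],[[0,-0.112,0.115],[0,0,0],0],[[0,-0.14,0.144],[0,0,0],0]]'
python3 -m jog '[[[0,-0.014,0.036],[0,0,0],0],[[0,-0.028,0.072],[0,0,0],0],[[0,-0.042,0.108],[0,0,0],0],[[0,-0.056,0.144],[0,0,0],0],[[0,-0.07,0.18],[0,0,0],0]]'
python3 -m jog '[[[0,-0.006,0.038],[0,0,0],0],[[0,-0.012,0.076],[0,0,0],0],[[0,-0.018,0.114],[0,0,0],0],[[0,-0.024,0.152],[0,0,0],0],[[0,-0.03,0.19],[0,0,0],0]]'
python3 -m jog '[[[0,-0.002,0.038],[0,0,0],0],[[0,-0.004,0.076],[0,0,0],0],[[0,-0.007,0.114],[0,0,0],0],[[0,-0.01,0.15],[0,0,0],0],[[0,-0.01,0.18],[0,0,0],0]]'
python3 -c "
from h import *
s,r=tool();print(s['time'],s['tcp_pos'],r.round(4),s['joint_positions'].round(2))"
```

```text
time: 1.52
tcp_pos: [0.3105, -0.4735, 0.2924]
tool_rot: [-0.5, 0.501, 0.499, 0.501]
ft_force: [0.5, -1.1, -0.1]
gripper_width: 0.0871
time: 1.93
tcp_pos: [0.4505, -0.3293, 0.2926]
tool_rot: [-0.5, 0.5, 0.5, 0.5]
ft_force: [0.7, -0.4, -0.3]
gripper_width: 0.0869
time: 2.35
tcp_pos: [0.5199, -0.149, 0.2925]
tool_rot: [-0.5, 0.5, 0.5, 0.5]
ft_force: [0.6, -0.1, -0.8]
gripper_width: 0.0869
time: 2.77
tcp_pos: [0.5495, 0.041, 0.2926]
tool_rot: [-0.5, 0.5, 0.5, 0.5]
ft_force: [0.1, 0.2, 0.3]
gripper_width: 0.0869
time: 3.18
tcp_pos: [0.5598, 0.2217, 0.2923]
tool_rot: [0.5, -0.5, -0.5, -0.5]
ft_force: [1.1, -0.2, -0.1]
gripper_width: 0.0867
3.1833 [0.55975781 0.2216743  0.29231607] [[ 7.e-04 -1.e+00 -7.e-04]
 [ 4.e-04 -7.e-04  1.e+00]
 [-1.e+00 -7.e-04  4.e-04]] [ 0.65  0.35 -0.05  0.   -1.17 -2.22]
```

```bash

python3 -m jog '[[[0,-0.001,0.035],[0,0,0],0],[[0.01,-0.002,0.07],[0,0,0],0],[[0.04,-0.003,0.091],[0,0,0],0],[[0.08,-0.003,0.091],[0,0,0],0],[[0.12,-0.003,0.091],[0,0,0],0]]'
python3 -m jog '[[[0.03,0,0],[0,0,0],0],[[0.055,0,0],[0,0,0],0],[[0.075,0,0],[0,0,0],0],[[0.088,0,0],[0,0,0],0],[[0.093,0,0],[0,0,0],0]]'
python3 -m jog '[[[0,0,0],[0,0,0],255],[[0,0,0],[0,0,0],255],[[0,0,0],[0,0,0],255],[[0,0,0],[0,0,0],255],[[0,0,0],[0,0,0],255]]'
```

```text
time: 3.6
tcp_pos: [0.5628, 0.3122, 0.1718]
tool_rot: [-0.5, 0.498, 0.5, 0.501]
ft_force: [1.0, 0.2, -0.4]
gripper_width: 0.0872
time: 4.02
tcp_pos: [0.5617, 0.3093, 0.0764]
tool_rot: [-0.5, 0.502, 0.5, 0.499]
ft_force: [-0.4, 0.4, -0.2]
gripper_width: 0.0873
time: 4.43
tcp_pos: [0.5633, 0.3107, 0.0807]
tool_rot: [-0.5, 0.499, 0.5, 0.501]
ft_force: [0.2, -0.3, 1.7]
gripper_width: 0.0624
```

```bash

python3 -m jog '[[[-0.01,0,0],[0,0,0],255],[[-0.035,0,0],[0,0,0],255],[[-0.065,0,0],[0,0,0],255],[[-0.095,-0.01,-0.02],[0,0,0],255],[[-0.11,-0.02,-0.05],[0,0,0],255]]'
python3 -m jog '[[[0,-0.013,-0.036],[0,0,0],255],[[0,-0.026,-0.074],[0,0,0],255],[[0,-0.039,-0.112],[0,0,0],255],[[0,-0.05,-0.148],[0,0,0],255],[[0,-0.058,-0.175],[0,0,0],255]]'
python3 -m jog '[[[0,-0.004,-0.02],[0,0,0],255],[[0,-0.007,-0.033],[0,0,0],255],[[0,-0.008,-0.038],[0,0,0],255],[[0,-0.008,-0.038],[0,0,0],255],[[0,-0.008,-0.038],[0,0,0],255]]'
python3 - <<'E'
from h import *
s,r=tool();print(s['time'],s['tcp_pos'],r.round(4).tolist())
T=viewer.camera("top"); S=viewer.camera("scene")
cv2.imwrite("pics/b1.png",np.hstack([cv2.resize(T["color"][70:230,150:350],(400,320)),cv2.resize(S["color"][110:270,140:340],(400,320))]))
for p in (T,S): print(mask_c(hsvmask(p,"blue")))
E
```

```text
time: 4.85
tcp_pos: [0.5841, 0.2623, 0.1946]
tool_rot: [0.502, -0.496, -0.5, -0.502]
ft_force: [1.0, -0.2, 0.8]
gripper_width: 0.0622
time: 5.27
tcp_pos: [0.6408, 0.0821, 0.1903]
tool_rot: [-0.5, 0.5, 0.499, 0.501]
ft_force: [0.6, 0.5, -0.3]
gripper_width: 0.0623
time: 5.68
tcp_pos: [0.6484, 0.0477, 0.1895]
tool_rot: [-0.5, 0.5, 0.5, 0.5]
ft_force: [0.7, 0.0, -1.0]
gripper_width: 0.062
5.6833 [0.64841639 0.04773259 0.18948153] [[0.0001, -1.0, 0.0001], [0.0003, 0.0001, 1.0], [-1.0, -0.0001, 0.0003]]
(array([229.35652174, 137.75362319]), 57.5)
(array([213.23809524, 214.18767507]), 59.5)
```

View pics/b1.png

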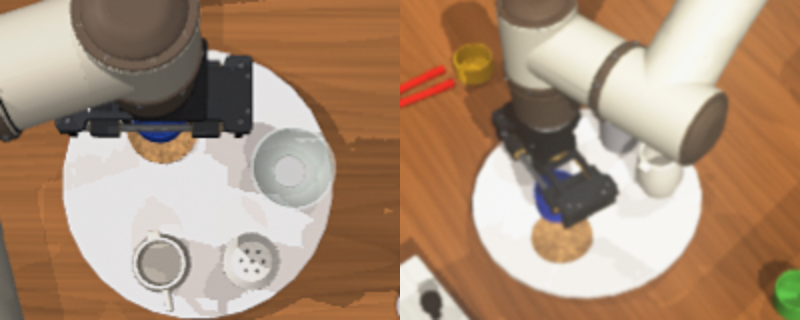

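```bash

python3 -m jog '[[[0.02,0,0],[0,0,0],255],[[0.04,0,0],[0,0,0],255],[[0.055,0,0],[0,0,0],255],[[0.063,0,0],[0,0,0],255],[[0.066,0,0],[0,0,0],255]]'
python3 -m jog '[[[0.001,0,0],[0,0,0],255],[[0.002,0,0],[0,0,0],255],[[0.003,0,0],[0,0,0],255],[[0.003,0,0],[0,0,0],255],[[0.003,0,0],[0,0,0],255]]'
python3 -m jog '[[[0.0005,0,0],[0,0,0],255],[[0.001,0,0],[0,0,0],255],[[0.0015,0,0],[0,0,0],255],[[0.0015,0,0],[0,0,0],255],[[0.0015,0,0],[0,0,0],255]]'
```

```text
time: 6.2
tcp_pos: [0.6478, 0.0479, 0.1216]
tool_rot: [-0.5, 0.501, 0.501, 0.499]
ft_force: [0.1, -0.3, -0.7]
gripper_width: 0.0625
time: 6.62
tcp_pos: [0.6489, 0.0471, 0.121]
tool_rot: [-0.5, 0.5, 0.5, 0.501]
ft_force: [0.2, -0.3, -0.9]
gripper_width: 0.0623
time: 7.03
tcp_pos: [0.6487, 0.047, 0.1197]
tool_rot: [-0.5, 0.5, 0.5, 0.5]
ft_force: [-2.1, -0.5, 4.6]
gripper_width: 0.062
```

```bash

python3 -m jog '[[[0,0,0],[0,0,0],0],[[0,0,0],[0,0,0],0],[[0,0,0],[0,0,0],0],[[0,0,0],[0,0,0],0],[[-0.005,0,0],[0,0,0],0]]'
python3 -m jog '[[[-0.02,0,0],[0,0,0],0],[[-0.05,0,0],[0,0,0],0],[[-0.085,0,0],[0,0,0],0],[[-0.11,0,-0.02],[0,0,0],0],[[-0.12,0.005,-0.055],[0,0,0],0]]'
python3 -m jog '[[[0,0.005,-0.04],[0,0,0],0],[[0,0.01,-0.08],[0,0,0],0],[[0,0.016,-0.12],[0,0,0],0],[[0,0.022,-0.16],[0,0,0],0],[[0,0.028,-0.2],[0,0,0],0]]'
python3 -m jog '[[[0,0.005,-0.04],[0,0,0],0],[[0,0.01,-0.075],[0,0,0],0],[[0,0.016,-0.105],[0,0,0],0],[[0,0.022,-0.122],[0,0,0],0],[[0,0.022,-0.122],[0,0,0],0]]'
python3 - <<'E'
from h import *
s,r=tool();print(s['time'],s['tcp_pos'],r.round(4).tolist())
T=viewer.camera("top"); S=viewer.camera("scene")
cv2.imwrite("pics/b2.png",np.hstack([cv2.resize(T["color"][70:230,200:400],(400,320)),cv2.resize(S["color"][100:260,120:320],(400,320))]))
o=[(p,*mask_c(hsvmask(p,"blue",g,40))) for p,g in ((T,(231,130)),(S,(221,220)))]
for sel in (o[:1],o[1:],o): print(fit([q[:2] for q in sel],POT,.039),[q[2] for q in sel])
E
```

```text
time: 7.45
tcp_pos: [0.6479, 0.0469, 0.1224]
tool_rot: [-0.499, 0.501, 0.5, 0.499]
ft_force: [-0.5, -0.9, 0.1]
gripper_width: 0.0845
time: 7.87
tcp_pos: [0.6461, -0.0059, 0.2491]
tool_rot: [0.503, -0.496, -0.499, -0.501]
ft_force: [0.7, -0.8, 0.5]
gripper_width: 0.087
time: 8.28
tcp_pos: [0.6149, -0.2097, 0.2442]
tool_rot: [-0.5, 0.5, 0.5, 0.5]
ft_force: [0.6, -1.3, 0.7]
gripper_width: 0.0869
time: 8.7
tcp_pos: [0.5918, -0.3336, 0.2435]
tool_rot: [-0.499, 0.502, 0.499, 0.501]
ft_force: [0.2, 0.8, -0.3]
gripper_width: 0.087
8.7 [ 0.59182798 -0.33362902  0.24347998] [[-0.0007, -1.0, 0.0053], [-0.0003, 0.0053, 1.0], [-1.0, 0.0007, -0.0004]]
(array([0.64871341, 0.04627365]), array([-1.9564558e-06,  3.5834907e-07])) [539.5]
(array([0.64867824, 0.04700318]), array([1.80907875e-07, 4.30856772e-07])) [349.0]
(array([0.64867373, 0.04652963]), array([-0.10914513,  0.01606837, -0.08736496, -0.11961943])) [539.5, 349.0]
```

View pics/b2.png

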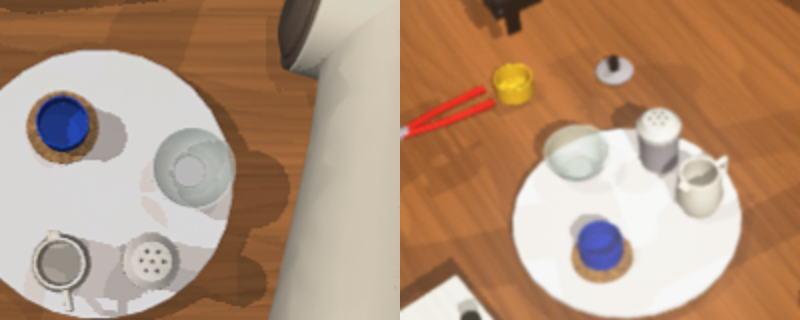

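```bash
python3 - <<'E'
from h import *
s,r=tool();print(s['tcp_pos'])
S=viewer.camera("scene")
for lo in ((18,90,50),(20,110,50),(20,130,40)):
    m=cv2.inRange(cv2.cvtColor(S["color"],cv2.COLOR_BGR2HSV),lo,(36,255,255)); k=np.zeros_like(m); cv2.circle(k,(177,141),18,255,-1)
    c,a=mask_c(m&k); print(lo,c,a,fit([(S,c)],POT,0)[0])
E
```

```text
[ 0.59300347 -0.33059112  0.24361997]
(18, 90, 50) [176.51576227 141.60620155] 322.5 [ 0.59211485 -0.32785935]
(20, 110, 50) [176.31122449 141.35657596] 294.0 [ 0.59214851 -0.32924885]
(20, 130, 40) [176.31122449 141.35657596] 294.0 [ 0.59214851 -0.32924885]
```

```bash

python3 -m jog '[[[0.03,0,0.001],[0,0,0],0],[[0.065,0,0.001],[0,0,0],0],[[0.1,0,0.001],[0,0,0],0],[[0.125,0,0.001],[0,0,0],0],[[0.135,0,0.001],[0,0,0],0]]'
python3 -m jog '[[[0.012,0,0],[0,0,0],0],[[0.022,0,0],[0,0,0],0],[[0.028,0,0],[0,0,0],0],[[0.03,0,0],[0,0,0],0],[[0.03,0,0],[0,0,0],0]]'
python3 -m jog '[[[0,0,0],[0,0,0],255],[[0,0,0],[0,0,0],255],[[0,0,0],[0,0,0],255],[[0,0,0],[0,0,0],255],[[0,0,0],[0,0,0],255]]'
python3 -m jog '[[[0,0,0],[0,0,0],255],[[-0.012,0,0],[0,0,0],255],[[-0.04,0,0],[0,0,0],255],[[-0.075,0,0],[0,0,0],255],[[-0.105,0,0],[0,0,0],255]]'
python3 -m jog '[[[-0.035,0,0],[0,0,0],255],[[-0.06,0,0],[0,0,0],255],[[-0.07,0,0],[0,0,0],255],[[-0.07,0,0],[0,0,0],255],[[-0.07,0,0],[0,0,0],255]]'
python3 - <<'E'
from h import *
s,r=tool();print(s['time'],s['tcp_pos'],r.round(4).tolist())
S=viewer.camera("scene"); T=viewer.camera("top")
cv2.imwrite("pics/y1.png",np.hstack([cv2.resize(T["color"][70:230,250:450],(400,320)),cv2.resize(S["color"][50:210,100:300],(400,320))]))
E
```

```text
time: 9.27
tcp_pos: [0.5918, -0.3265, 0.1043]
tool_rot: [-0.498, 0.501, 0.503, 0.499]
ft_force: [-0.8, 0.3, -0.5]
gripper_width: 0.087
time: 9.68
tcp_pos: [0.5937, -0.329, 0.0792]
tool_rot: [0.5, -0.5, -0.5, -0.5]
ft_force: [-0.6, -0.0, 1.7]
gripper_width: 0.0872
time: 10.1
tcp_pos: [0.5935, -0.329, 0.0792]
tool_rot: [-0.5, 0.5, 0.5, 0.5]
ft_force: [-0.2, -0.7, 2.7]
gripper_width: 0.062
time: 10.52
tcp_pos: [0.5933, -0.3291, 0.1858]
tool_rot: [-0.5, 0.5, 0.5, 0.5]
ft_force: [1.4, -0.7, -0.7]
gripper_width: 0.0619
time: 10.93
tcp_pos: [0.5928, -0.3286, 0.2529]
tool_rot: [-0.499, 0.5, 0.5, 0.5]
ft_force: [0.3, -0.2, -1.9]
gripper_width: 0.0614
10.9333 [ 0.5928081  -0.32855458  0.25289782] [[-0.0008, -1.0, 0.001], [0.0014, 0.001, 1.0], [-1.0, 0.0008, 0.0014]]
```

View pics/y1.png

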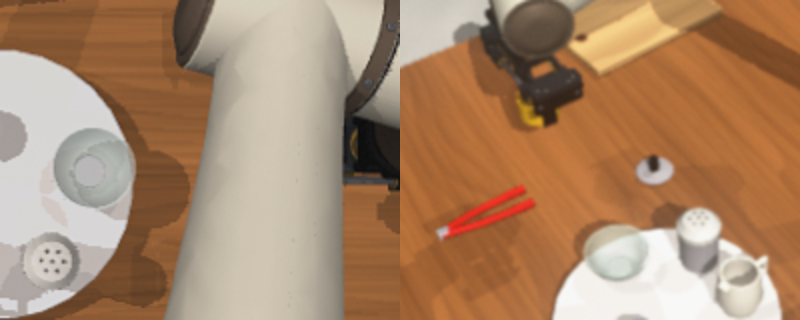

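```bash

python3 -m jog '[[[0,-0.004,0.02],[0,0,0],255],[[0,-0.01,0.057],[0,0,0],255],[[0,-0.016,0.095],[0,0,0],255],[[0,-0.022,0.134],[0,0,0],255],[[0,-0.028,0.173],[0,0,0],255]]'
python3 -m jog '[[[0,-0.006,0.039],[0,0,0],255],[[0,-0.012,0.078],[0,0,0],255],[[0,-0.018,0.117],[0,0,0],255],[[0,-0.024,0.15],[0,0,0],255],[[0,-0.026,0.18],[0,0,0],255]]'
python3 -m jog '[[[0,-0.001,0.015],[0,0,0],255],[[0,-0.0018,0.021],[0,0,0],255],[[0,-0.0018,0.0228],[0,0,0],255],[[0,-0.0018,0.0228],[0,0,0],255],[[0,-0.0018,0.0228],[0,0,0],255]]'
python3 - <<'E'
from h import *
s,r=tool();print(s['time'],s['tcp_pos'],r.round(4).tolist())
E
```

```text
time: 11.45
tcp_pos: [0.6206, -0.1544, 0.251]
tool_rot: [-0.498, 0.501, 0.501, 0.499]
ft_force: [1.1, 0.7, -0.9]
gripper_width: 0.0615
time: 11.87
tcp_pos: [0.6472, 0.0264, 0.251]
tool_rot: [-0.499, 0.501, 0.501, 0.499]
ft_force: [0.8, -0.1, -1.0]
gripper_width: 0.0613
time: 12.28
tcp_pos: [0.6491, 0.0453, 0.2533]
tool_rot: [-0.499, 0.501, 0.5, 0.5]
ft_force: [0.7, 0.9, -1.6]
gripper_width: 0.0614
12.2833 [0.64912874 0.04534816 0.25327367] [[-0.0011, -1.0, 0.0021], [-0.0004, 0.0021, 1.0], [-1.0, 0.0011, -0.0004]]
```

```bash

python3 -m jog '[[[0.02,0,0],[0,0,0],255],[[0.05,0,0],[0,0,0],255],[[0.075,0,0],[0,0,0],255],[[0.085,0,0],[0,0,0],255],[[0.085,0,0],[0,0,0],255]]'
python3 -m jog '[[[0,0,0],[0,0,0],255],[[0,0,0],[0,0,0],255],[[0,0,0],[0,0,0],255]]'
python3 - <<'E'
from h import *
s,r=tool();print(s['time'],s['tcp_pos'],r.round(4).tolist())
S=viewer.camera("scene"); T=viewer.camera("top")
cv2.imwrite("pics/y2.png",np.hstack([cv2.resize(T["color"][100:180,180:280],(400,320)),cv2.resize(S["color"][170:250,170:270],(400,320))]))
E
```

```text
time: 12.7
tcp_pos: [0.6478, 0.045, 0.1657]
tool_rot: [-0.498, 0.503, 0.5, 0.499]
ft_force: [0.1, 0.2, -0.4]
gripper_width: 0.0612
time: 12.95
tcp_pos: [0.6504, 0.0468, 0.1709]
tool_rot: [-0.501, 0.499, 0.499, 0.501]
ft_force: [1.5, -0.2, -0.7]
gripper_width: 0.0612
12.95 [0.65042473 0.04677276 0.1709179 ] [[0.0038, -1.0, 0.0005], [0.0007, 0.0005, 1.0], [-1.0, -0.0038, 0.0008]]
```

View pics/y2.png

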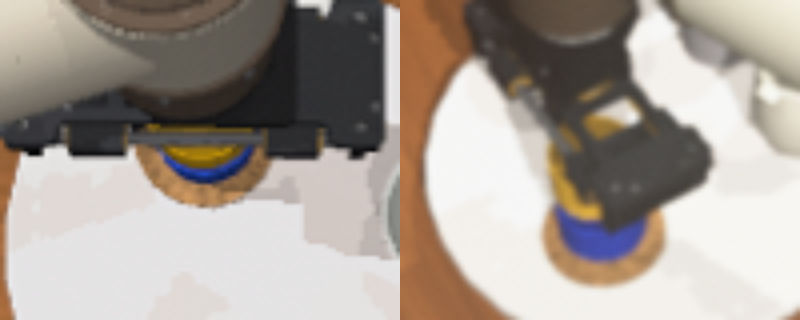

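The yellow pot is lined up over blue in both crops, around (208,160) in the top half and (595,200) in the scene half. I'll lower it gently.

```bash

python3 -m jog '[[[0.003,0,0],[0,0,0],255],[[0.006,0,0],[0,0,0],255],[[0.009,0,0],[0,0,0],255],[[0.011,0,0],[0,0,0],255],[[0.012,0,0],[0,0,0],255]]'
python3 -m jog '[[[0.001,0,0],[0,0,0],255],[[0.002,0,0],[0,0,0],255],[[0.003,0,0],[0,0,0],255],[[0.004,0,0],[0,0,0],255],[[0.004,0,0],[0,0,0],255]]'
python3 -m jog '[[[0.0005,0,0],[0,0,0],255],[[0.001,0,0],[0,0,0],255],[[0.0015,0,0],[0,0,0],255],[[0.0015,0,0],[0,0,0],255]]'
```

```text
time: 13.47
tcp_pos: [0.6491, 0.0468, 0.1561]
tool_rot: [-0.5, 0.5, 0.5, 0.5]
ft_force: [0.8, 0.6, -0.8]
gripper_width: 0.0614
time: 13.88
tcp_pos: [0.6493, 0.0468, 0.1525]
tool_rot: [-0.5, 0.5, 0.5, 0.5]
ft_force: [-0.0, 0.0, -1.0]
gripper_width: 0.0616
time: 14.22
tcp_pos: [0.6495, 0.0468, 0.1522]
tool_rot: [-0.5, 0.5, 0.5, 0.5]
ft_force: [-3.0, -0.4, 4.4]
gripper_width: 0.0617
```

```bash

python3 -m jog '[[[0,0,0],[0,0,0],0],[[0,0,0],[0,0,0],0],[[0,0,0],[0,0,0],0],[[0,0,0],[0,0,0],0],[[-0.005,0,0],[0,0,0],0]]'
python3 -m jog '[[[-0.02,0,0],[0,0,0],0],[[-0.05,0,0],[0,0,0],0],[[-0.075,0,0],[0,0,0],0],[[-0.09,0.01,0.012],[0,0,0],0],[[-0.1,0.03,0.035],[0,0,0],0]]'
python3 -m jog '[[[0,0.025,0.029],[0,0,0],0],[[0,0.05,0.058],[0,0,0],0],[[0,0.075,0.087],[0,0,0],0],[[0,0.1,0.116],[0,0,0],0],[[0,0.125,0.145],[0,0,0],0]]'
python3 -m jog '[[[0,0.025,0.029],[0,0,0],0],[[0,0.045,0.053],[0,0,0],0],[[0,0.06,0.07],[0,0,0],0],[[0,0.063,0.0727],[0,0,0],0],[[0,0.063,0.0727],[0,0,0],0]]'
python3 -m jog '[[[0,0,0],[0,0,0],0],[[0,0,0],[0,0,0],0]]'
python3 - <<'E'
from h import *
s,r=tool();print(s['time'],s['tcp_pos'],r.round(4).tolist())
S=viewer.camera("scene"); T=viewer.camera("top")
cv2.imwrite("pics/g1.png",np.hstack([cv2.resize(T["color"][100:180,180:280],(400,320)),cv2.resize(S["color"][170:290,200:350],(400,320))]))
o=[]
for p,g,r_ in ((T,(231,130),30),(S,(218,215),30)):
    m=cv2.inRange(cv2.cvtColor(p["color"],cv2.COLOR_BGR2HSV),(20,170,50),(34,255,255)); k=np.zeros_like(m); cv2.circle(k,g,r_,255,-1)
    o.append((p,*mask_c(m&k)))
    print(o[-1][1:])
UP=np.r_[ring(.031,.006),ring(.031,.040)]
for sel in (o[:1],o[1:],o): print(fit([q[:2] for q in sel],UP,.073),[(q[2],model_c(q[0],UP,np.array([.649,.0468,.073]))[1]) for q in sel])
m=hsvmask(S,"green",(339,257),25); print("green",fit([(S,mask_c(m)[0])],POT,0),mask_c(m)[1])
E
```

```text
time: 14.63
tcp_pos: [0.6487, 0.0467, 0.155]
tool_rot: [-0.499, 0.501, 0.5, 0.499]
ft_force: [-0.7, -0.3, -0.4]
gripper_width: 0.0843
time: 15.05
tcp_pos: [0.6212, 0.0807, 0.2588]
tool_rot: [-0.5, 0.5, 0.498, 0.502]
ft_force: [-1.2, 1.8, 0.1]
gripper_width: 0.0868
time: 15.47
tcp_pos: [0.4932, 0.228, 0.2568]
tool_rot: [-0.5, 0.5, 0.5, 0.501]
ft_force: [0.7, 0.6, -0.2]
gripper_width: 0.0871
time: 15.88
tcp_pos: [0.4307, 0.3006, 0.2567]
tool_rot: [-0.501, 0.499, 0.501, 0.5]
ft_force: [-0.1, -1.2, 0.8]
gripper_width: 0.087
time: 16.05
tcp_pos: [0.4321, 0.2989, 0.2563]
tool_rot: [-0.5, 0.5, 0.5, 0.5]
ft_force: [0.7, 0.3, -0.8]
gripper_width: 0.0869
16.05 [0.43212201 0.29890251 0.25631692] [[0.0001, -1.0, 0.0017], [-0.0001, 0.0017, 1.0], [-1.0, -0.0001, -0.0001]]
(array([230.3184624 , 128.69584736]), 594.0)
(array([216.8232503 , 210.78054567]), 140.5)
(array([0.64827781, 0.04614689]), array([ 1.23237027e-06, -2.36693174e-06])) [(594.0, 659.8478256721282)]
(array([0.6460927 , 0.03191252]), array([-4.48345475e-07,  7.61772583e-07])) [(140.5, 509.51194483204745)]
(array([0.64791892, 0.0414618 ]), array([2.07162751, 0.16899881, 1.23026311, 2.70759608])) [(594.0, 659.8478256721282), (140.5, 509.51194483204745)]
green (array([0.43099806, 0.29935794]), array([-1.33382565e-06, -1.88949969e-07])) 428.0
```

View pics/g1.png

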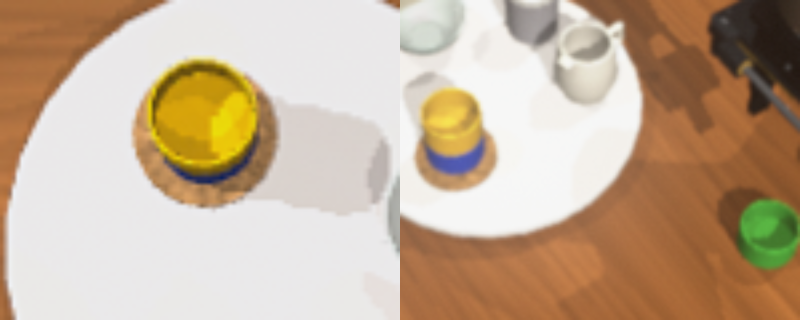

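Yellow sits flush on blue at about (.6485,.0465), so now the green pot.

```bash

python3 -m jog '[[[0.03,0,0],[0,0,0],0],[[0.065,0,0],[0,0,0],0],[[0.1,0,0],[0,0,0],0],[[0.13,0,0],[0,0,0],0],[[0.145,0,0],[0,0,0],0]]'
python3 -m jog '[[[0.012,0,0],[0,0,0],0],[[0.022,0,0],[0,0,0],0],[[0.03,0,0],[0,0,0],0],[[0.032,0,0],[0,0,0],0],[[0.032,0,0],[0,0,0],0]]'
python3 -m jog '[[[0,0,0],[0,0,0],255],[[0,0,0],[0,0,0],255],[[0,0,0],[0,0,0],255],[[0,0,0],[0,0,0],255],[[0,0,0],[0,0,0],255]]'
python3 -m jog '[[[0,0,0],[0,0,0],255],[[-0.012,0,0],[0,0,0],255],[[-0.04,0,0],[0,0,0],255],[[-0.075,0,0],[0,0,0],255],[[-0.105,0,0],[0,0,0],255]]'
python3 -m jog '[[[-0.035,0,0],[0,0,0],255],[[-0.07,0,0],[0,0,0],255],[[-0.095,0,0],[0,0,0],255],[[-0.105,0,0],[0,0,0],255],[[-0.105,0,0],[0,0,0],255]]'
python3 -m jog '[[[0,0,0],[0,0,0],255],[[0,0,0],[0,0,0],255]]'
python3 -c "
from h import *
s,r=tool();print(s['time'],s['tcp_pos'],r.round(4).tolist())"
```

```text
time: 16.57
tcp_pos: [0.4308, 0.2973, 0.1076]
tool_rot: [-0.499, 0.503, 0.499, 0.499]
ft_force: [0.6, -0.7, 0.5]
gripper_width: 0.0869
time: 16.98
tcp_pos: [0.4317, 0.2994, 0.079]
tool_rot: [-0.5, 0.5, 0.5, 0.5]
ft_force: [0.2, 0.3, 0.4]
gripper_width: 0.087
time: 17.4
tcp_pos: [0.4316, 0.2998, 0.0797]
tool_rot: [-0.5, 0.5, 0.5, 0.5]
ft_force: [-0.0, -0.2, -0.6]
gripper_width: 0.0616
time: 17.82
tcp_pos: [0.4313, 0.2994, 0.1855]
tool_rot: [-0.5, 0.5, 0.5, 0.5]
ft_force: [1.0, 2.1, -1.2]
gripper_width: 0.0605
time: 18.23
tcp_pos: [0.432, 0.3002, 0.2918]
tool_rot: [-0.5, 0.498, 0.5, 0.502]
ft_force: [-0.2, 0.2, -1.6]
gripper_width: 0.0604
time: 18.4
tcp_pos: [0.4307, 0.2989, 0.2869]
tool_rot: [-0.5, 0.502, 0.5, 0.499]
ft_force: [1.3, 0.0, -1.4]
gripper_width: 0.0608
18.4 [0.4306544  0.29890701 0.28688403] [[-0.0035, -1.0, 0.0009], [-0.003, 0.001, 1.0], [-1.0, 0.0035, -0.003]]
```

```bash

python3 -m jog '[[[0,-0.015,-0.018],[0,0,0],255],[[0,-0.04,-0.046],[0,0,0],255],[[0,-0.065,-0.075],[0,0,0],255],[[0,-0.09,-0.104],[0,0,0],255],[[0,-0.115,-0.133],[0,0,0],255]]'
python3 -m jog '[[[0,-0.025,-0.029],[0,0,0],255],[[0,-0.05,-0.058],[0,0,0],255],[[0,-0.075,-0.087],[0,0,0],255],[[0,-0.093,-0.108],[0,0,0],255],[[0,-0.1,-0.116],[0,0,0],255]]'
python3 -m jog '[[[0,-0.0025,-0.0035],[0,0,0],255],[[0.01,-0.0025,-0.0035],[0,0,0],255],[[0.03,-0.0025,-0.0035],[0,0,0],255],[[0.05,-0.0025,-0.0035],[0,0,0],255],[[0.06,-0.0025,-0.0035],[0,0,0],255]]'
python3 -m jog '[[[0.015,0,0],[0,0,0],255],[[0.023,0,0],[0,0,0],255],[[0.025,0,0],[0,0,0],255],[[0.025,0,0],[0,0,0],255],[[0.025,0,0],[0,0,0],255]]'
python3 - <<'E'
from h import *
s,r=tool();print(s['time'],s['tcp_pos'],r.round(4).tolist())
S=viewer.camera("scene"); T=viewer.camera("top")
cv2.imwrite("pics/g2.png",np.hstack([cv2.resize(T["color"][100:180,180:280],(400,320)),cv2.resize(S["color"][150:246,160:280],(400,320))]))
E
```

```text
time: 18.82
tcp_pos: [0.5466, 0.165, 0.2866]
tool_rot: [-0.5, 0.502, 0.501, 0.498]
ft_force: [0.7, 0.5, -0.9]
gripper_width: 0.0605
time: 19.23
tcp_pos: [0.6477, 0.0472, 0.2855]
tool_rot: [-0.498, 0.503, 0.5, 0.499]
ft_force: [0.5, 0.3, -0.9]
gripper_width: 0.0608
time: 19.65
tcp_pos: [0.6464, 0.0483, 0.2254]
tool_rot: [-0.499, 0.501, 0.502, 0.498]
ft_force: [-0.7, -0.1, -1.8]
gripper_width: 0.0608
time: 20.07
tcp_pos: [0.6491, 0.0475, 0.2051]
tool_rot: [0.5, -0.5, -0.5, -0.5]
ft_force: [0.2, 0.3, -0.7]
gripper_width: 0.0606
20.0667 [0.64912661 0.04747797 0.20506346] [[0.0013, -1.0, -0.0003], [0.0001, -0.0003, 1.0], [-1.0, -0.0013, 0.0001]]
```

View pics/g2.png

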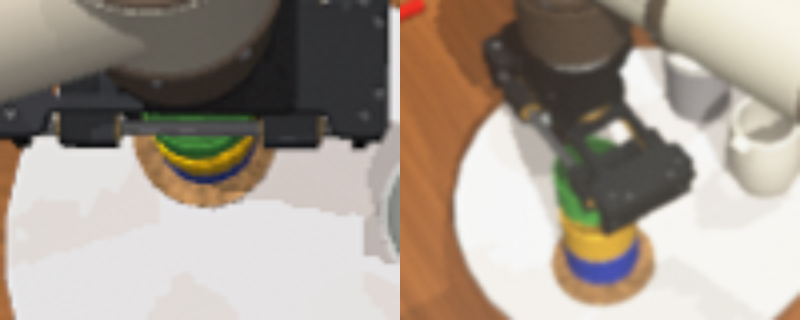

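Green is upright and aligned over yellow. Lowering it.

```bash

python3 -m jog '[[[0.003,0,0],[0,0,0],255],[[0.006,0,0],[0,0,0],255],[[0.009,0,0],[0,0,0],255],[[0.012,0,0],[0,0,0],255],[[0.013,0,0],[0,0,0],255]]'
python3 -m jog '[[[0.001,0,0],[0,0,0],255],[[0.002,0,0],[0,0,0],255],[[0.003,0,0],[0,0,0],255],[[0.004,0,0],[0,0,0],255],[[0.004,0,0],[0,0,0],255]]'
python3 -m jog '[[[0.0005,0,0],[0,0,0],255],[[0.001,0,0],[0,0,0],255],[[0.0015,0,0],[0,0,0],255],[[0.0015,0,0],[0,0,0],255]]'
```

```text
time: 20.58
tcp_pos: [0.6486, 0.0469, 0.1904]
tool_rot: [-0.5, 0.501, 0.5, 0.5]
ft_force: [0.2, -0.7, -0.2]
gripper_width: 0.0607
time: 21.0
tcp_pos: [0.6488, 0.047, 0.187]
tool_rot: [-0.5, 0.5, 0.5, 0.5]
ft_force: [-0.1, -0.5, -0.1]
gripper_width: 0.0605
time: 21.33
tcp_pos: [0.649, 0.047, 0.1867]
tool_rot: [-0.5, 0.5, 0.5, 0.5]
ft_force: [-1.7, 0.3, 3.6]
gripper_width: 0.0605
```

```bash

python3 -m jog '[[[0,0,0],[0,0,0],0],[[0,0,0],[0,0,0],0],[[0,0,0],[0,0,0],0],[[0,0,0],[0,0,0],0],[[-0.005,0,0],[0,0,0],0]]'
python3 -m jog '[[[-0.02,0,0],[0,0,0],0],[[-0.045,0,0],[0,0,0],0],[[-0.065,0,0],[0,0,0],0],[[-0.075,0.01,-0.015],[0,0,0],0],[[-0.08,0.03,-0.043],[0,0,0],0]]'
python3 -m jog '[[[0,0.022,-0.033],[0,0,0],0],[[0,0.044,-0.066],[0,0,0],0],[[0,0.066,-0.099],[0,0,0],0],[[0,0.088,-0.132],[0,0,0],0],[[0,0.11,-0.165],[0,0,0],0]]'
python3 -m jog '[[[0,0.022,-0.033],[0,0,0],0],[[0,0.044,-0.066],[0,0,0],0],[[0,0.062,-0.093],[0,0,0],0],[[0,0.073,-0.11],[0,0,0],0],[[0,0.0765,-0.115],[0,0,0],0]]'
python3 -m jog '[[[0,0,0],[0,0,0],0],[[0,0,0],[0,0,0],0]]'
python3 - <<'E'
from h import *
s,r=tool();print(s['time'],s['tcp_pos'],r.round(4).tolist())
S=viewer.camera("scene"); T=viewer.camera("top")
cv2.imwrite("pics/l1.png",np.hstack([cv2.resize(T["color"][100:180,180:280],(400,320)),cv2.resize(S["color"][110:230,160:310],(400,320))]))
c,a=mask_c(hsvmask(T,"green",(231,128),30)); UP=np.r_[ring(.031,.006),ring(.031,.040)]
print("green",fit([(T,c)],UP,.107)[0],a,model_c(T,UP,np.array([.649,.047,.107]))[1])
for d in viewer.trace("pot_lid",S): print(d["conf"],d["extent"])
H=cv2.cvtColor(S["color"],cv2.COLOR_BGR2HSV)
K=cv2.inRange(H,(0,0,0),(180,255,60)); k=np.zeros_like(K); cv2.circle(k,(227,132),8,255,-1); K&=k
KN=np.r_[ring(.009,.012),ring(.009,.036)]
c,a=mask_c(K); print("knob",c,a,fit([(S,c)],KN,0)[0],model_c(S,KN,np.array([.4325,-.276,0])))
E
```

```text
time: 21.75
tcp_pos: [0.6482, 0.0469, 0.1895]
tool_rot: [-0.499, 0.501, 0.5, 0.499]
ft_force: [0.1, 0.5, -0.4]
gripper_width: 0.0838
time: 22.17
tcp_pos: [0.6209, 0.0056, 0.2729]
tool_rot: [0.502, -0.498, -0.5, -0.501]
ft_force: [1.3, -0.8, -0.4]
gripper_width: 0.0869
time: 22.58
tcp_pos: [0.5075, -0.1622, 0.2713]
tool_rot: [0.5, -0.5, -0.5, -0.5]
ft_force: [0.1, -0.9, 0.3]
gripper_width: 0.0869
time: 23.0
tcp_pos: [0.4304, -0.2779, 0.2712]
tool_rot: [-0.499, 0.501, 0.499, 0.501]
ft_force: [0.5, -0.9, -0.3]
gripper_width: 0.0869
time: 23.17
tcp_pos: [0.4325, -0.2757, 0.271]
tool_rot: [-0.5, 0.5, 0.5, 0.5]
ft_force: [0.2, 0.6, -0.5]
gripper_width: 0.087
23.1667 [ 0.43251082 -0.27573972  0.27097198] [[0.0007, -1.0, 0.0009], [-0.0001, 0.0009, 1.0], [-1.0, -0.0007, -0.0001]]
green [0.64886   0.0468025] 648.0 717.5165953134419
0.73 [218.7, 128.0, 236.0, 141.5]
0.55 [209.8, 214.6, 230.3, 228.6]
0.36 [255.0, 178.5, 282.5, 209.8]
knob [226.51851852 131.74074074] 4.5 [ 0.43356389 -0.27316481] (array([226.34776189, 131.11017648]), 44.28163870831486)
```

View pics/l1.png

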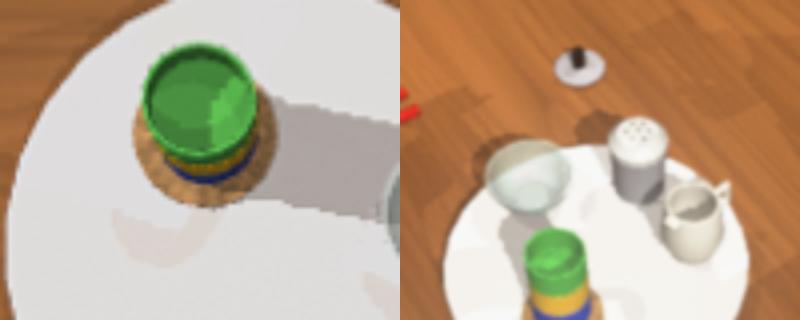

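Green is seated at (.6489,.0468), with the tower straight in both views. Next is the lid: TCP target z ≈ .0845, which puts the fingertips 14.8 mm up, just above the dome.

```bash

python3 -m jog '[[[0.03,0,0],[0,0,0],0],[[0.065,0,0],[0,0,0],0],[[0.1,0,0],[0,0,0],0],[[0.13,0,0],[0,0,0],0],[[0.145,0,0],[0,0,0],0]]'
python3 -m jog '[[[0.01,0,0],[0,0,0],0],[[0.02,0,0],[0,0,0],0],[[0.03,0,0],[0,0,0],0],[[0.036,0,0],[0,0,0],0],[[0.0385,0,0],[0,0,0],0]]'
python3 -m jog '[[[0,0,0],[0,0,0],0],[[0,0,0],[0,0,0],0],[[0.0025,0,0],[0,0,0],0],[[0.0025,0,0],[0,0,0],0],[[0.0025,0,0],[0,0,0],0]]'
python3 -m jog '[[[0,0,0],[0,0,0],255],[[0,0,0],[0,0,0],255],[[0,0,0],[0,0,0],255],[[0,0,0],[0,0,0],255],[[0,0,0],[0,0,0],255]]'
python3 -m jog '[[[0,0,0],[0,0,0],255],[[0,0,0],[0,0,0],255],[[0,0,0],[0,0,0],255],[[0,0,0],[0,0,0],255],[[0,0,0],[0,0,0],255]]'
```

```text
time: 23.73
tcp_pos: [0.431, -0.2743, 0.1221]
tool_rot: [-0.498, 0.501, 0.502, 0.499]
ft_force: [-0.1, 1.0, -0.7]
gripper_width: 0.087
time: 24.15
tcp_pos: [0.4323, -0.2757, 0.0868]
tool_rot: [-0.5, 0.5, 0.5, 0.5]
ft_force: [-0.2, -0.3, 0.2]
gripper_width: 0.0867
time: 24.57
tcp_pos: [0.4323, -0.276, 0.0851]
tool_rot: [-0.5, 0.5, 0.5, 0.5]
ft_force: [0.9, 0.3, -0.4]
gripper_width: 0.0872
time: 24.98
tcp_pos: [0.4322, -0.2759, 0.0848]
tool_rot: [-0.5, 0.5, 0.5, 0.5]
ft_force: [0.1, -0.1, 0.4]
gripper_width: 0.0614
time: 25.4
tcp_pos: [0.4322, -0.2759, 0.0847]
tool_rot: [-0.5, 0.5, 0.5, 0.5]
ft_force: [0.2, 0.9, -0.5]
gripper_width: 0.0281
```

```bash

python3 -m jog '[[[0,0,0],[0,0,0],255],[[0,0,0],[0,0,0],255],[[0,0,0],[0,0,0],255],[[0,0,0],[0,0,0],255],[[0,0,0],[0,0,0],255]]'
python3 -m jog '[[[-0.008,0,0],[0,0,0],255],[[-0.03,0,0],[0,0,0],255],[[-0.06,0,0],[0,0,0],255],[[-0.09,0,0],[0,0,0],255],[[-0.12,0,0],[0,0,0],255]]'
python3 -m jog '[[[-0.03,0,0],[0,0,0],255],[[-0.06,0,0],[0,0,0],255],[[-0.08,0,0],[0,0,0],255],[[-0.085,0,0],[0,0,0],255],[[-0.085,0,0],[0,0,0],255]]'
python3 - <<'E'
from h import *
s,r=tool();print(s['time'],s['tcp_pos'],r.round(4).tolist())
S=viewer.camera("scene")
cv2.imwrite("pics/l2.png",cv2.resize(S["color"][60:180,150:310],(640,480)))
E
```

```text
time: 25.82
tcp_pos: [0.4322, -0.2759, 0.0847]
tool_rot: [-0.5, 0.5, 0.5, 0.5]
ft_force: [-0.0, 0.1, 0.2]
gripper_width: 0.017
time: 26.23
tcp_pos: [0.4318, -0.2758, 0.2064]
tool_rot: [-0.5, 0.5, 0.5, 0.5]
ft_force: [1.0, -1.3, -0.7]
gripper_width: 0.0172
time: 26.65
tcp_pos: [0.4325, -0.2759, 0.2917]
tool_rot: [0.501, -0.499, -0.499, -0.501]
ft_force: [0.5, 0.0, -1.2]
gripper_width: 0.017
26.65 [ 0.43247197 -0.27593569  0.2916661 ] [[0.004, -1.0, 0.0006], [-0.0009, 0.0006, 1.0], [-1.0, -0.004, -0.0009]]
```

View pics/l2.png

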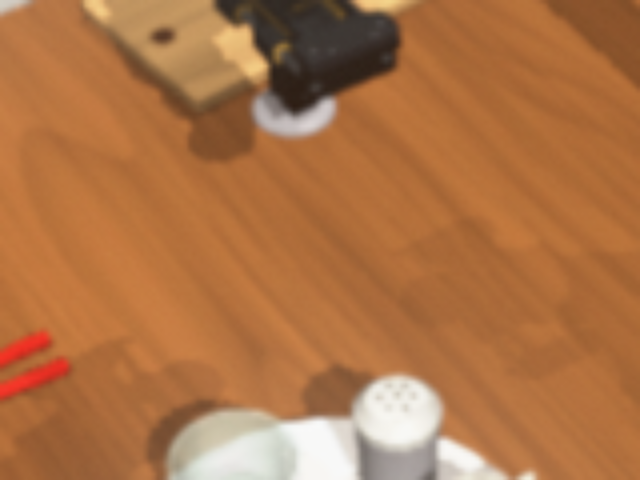

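The lid is held level, at about (293,112) in the crop. Moving over the tower.

```bash

python3 -m jog '[[[0,-0.01,0.015],[0,0,0],255],[[0,-0.029,0.043],[0,0,0],255],[[0,-0.05,0.075],[0,0,0],255],[[0,-0.072,0.107],[0,0,0],255],[[0,-0.094,0.14],[0,0,0],255]]'
python3 -m jog '[[[0,-0.022,0.033],[0,0,0],255],[[0,-0.044,0.066],[0,0,0],255],[[0,-0.066,0.099],[0,0,0],255],[[0,-0.088,0.132],[0,0,0],255],[[0,-0.105,0.157],[0,0,0],255]]'
python3 -m jog '[[[0,-0.012,0.018],[0,0,0],255],[[0,-0.0166,0.0247],[0,0,0],255],[[0,-0.0166,0.0257],[0,0,0],255],[[0.015,-0.0166,0.0257],[0,0,0],255],[[0.03,-0.0166,0.0257],[0,0,0],255]]'
python3 -m jog '[[[0.008,0,0],[0,0,0],255],[[0.012,0,0],[0,0,0],255],[[0.013,0,0],[0,0,0],255],[[0.013,0,0],[0,0,0],255],[[0.013,0,0],[0,0,0],255]]'
python3 - <<'E'
from h import *
s,r=tool();print(s['time'],s['tcp_pos'],r.round(4).tolist())
S=viewer.camera("scene"); T=viewer.camera("top")
cv2.imwrite("pics/l3.png",np.hstack([cv2.resize(T["color"][100:180,180:280],(400,320)),cv2.resize(S["color"][150:246,160:280],(400,320))]))
E
```

```text
time: 27.12
tcp_pos: [0.5259, -0.1345, 0.2875]
tool_rot: [-0.498, 0.501, 0.501, 0.499]
ft_force: [0.8, -2.0, -0.4]
gripper_width: 0.0172
time: 27.53
tcp_pos: [0.6318, 0.0237, 0.2867]
tool_rot: [-0.499, 0.501, 0.501, 0.499]
ft_force: [0.8, -0.3, 0.0]
gripper_width: 0.0173
time: 27.95
tcp_pos: [0.6474, 0.0459, 0.2591]
tool_rot: [-0.5, 0.5, 0.5, 0.5]
ft_force: [-0.3, 0.3, -1.3]
gripper_width: 0.0173
time: 28.37
tcp_pos: [0.6482, 0.0464, 0.2476]
tool_rot: [-0.5, 0.5, 0.499, 0.501]
ft_force: [0.2, -0.1, -0.5]
gripper_width: 0.017
28.3667 [0.6482269  0.046388   0.24761422] [[0.0014, -1.0, 0.0008], [0.0001, 0.0008, 1.0], [-1.0, -0.0014, 0.0001]]
```

View pics/l3.png

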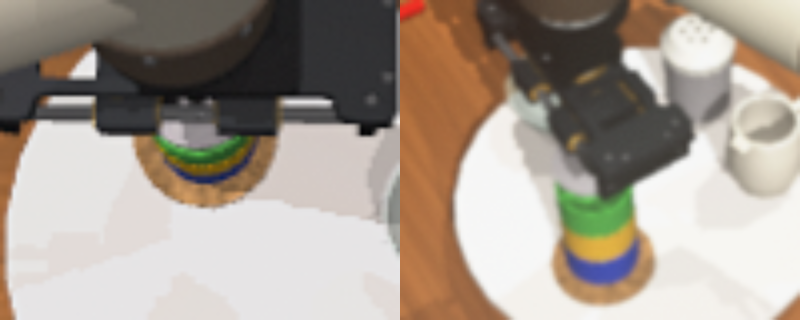

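The lid is over green in both views. Lowering about 21.5 mm until I feel contact.

```bash

python3 -m jog '[[[0.004,-0.0005,0],[0,0,0],255],[[0.009,-0.0005,0],[0,0,0],255],[[0.013,-0.0005,0],[0,0,0],255],[[0.016,-0.0005,0],[0,0,0],255],[[0.017,-0.0005,0],[0,0,0],255]]'
python3 -m jog '[[[0.001,0,0],[0,0,0],255],[[0.002,0,0],[0,0,0],255],[[0.003,0,0],[0,0,0],255],[[0.0035,0,0],[0,0,0],255],[[0.0035,0,0],[0,0,0],255]]'
python3 -m jog '[[[0.0005,0,0],[0,0,0],255],[[0.001,0,0],[0,0,0],255],[[0.0015,0,0],[0,0,0],255],[[0.0015,0,0],[0,0,0],255]]'
```

```text
time: 28.88
tcp_pos: [0.6481, 0.0467, 0.2287]
tool_rot: [-0.5, 0.501, 0.5, 0.5]
ft_force: [0.5, -0.4, -1.3]
gripper_width: 0.0172
time: 29.3
tcp_pos: [0.6485, 0.0467, 0.2262]
tool_rot: [-0.5, 0.5, 0.5, 0.5]
ft_force: [0.6, 0.5, -1.2]
gripper_width: 0.0169
time: 29.63
tcp_pos: [0.6487, 0.0467, 0.2258]
tool_rot: [-0.5, 0.5, 0.5, 0.5]
ft_force: [-1.2, -0.0, 3.9]
gripper_width: 0.0173
```

```bash

python3 -m jog '[[[0,0,0],[0,0,0],0],[[0,0,0],[0,0,0],0],[[0,0,0],[0,0,0],0],[[0,0,0],[0,0,0],0],[[0,0,0],[0,0,0],0]]'
python3 -m jog '[[[0,0,0],[0,0,0],0],[[0,0,0],[0,0,0],0],[[0,0,0],[0,0,0],0],[[-0.005,0,0],[0,0,0],0],[[-0.015,0,0],[0,0,0],0]]'
python3 -m jog '[[[-0.02,0,0],[0,0,0],0],[[-0.04,0,0],[0,0,0],0],[[-0.06,0,0],[0,0,0],0],[[-0.065,0.02,-0.02],[0,0,0],0],[[-0.065,0.045,-0.045],[0,0,0],0]]'
python3 -m jog '[[[0,0.025,-0.025],[0,0,0],0],[[0,0.05,-0.05],[0,0,0],0],[[0,0.075,-0.075],[0,0,0],0],[[0,0.095,-0.095],[0,0,0],0],[[0,0.1,-0.1],[0,0,0],0]]'
python3 -m jog '[[[0,0,-0.03],[0,0,0],0],[[0,0,-0.06],[0,0,0],0],[[0,0,-0.08],[0,0,0],0],[[0,0,-0.08],[0,0,0],0],[[0,0,-0.08],[0,0,0],0]]'
python3 - <<'E'
from h import *
s,r=tool();print(s['time'],s['tcp_pos'])
S=viewer.camera("scene"); T=viewer.camera("top")
cv2.imwrite("pics/f.png",np.hstack([cv2.resize(T["color"][80:200,160:310],(400,320)),cv2.resize(S["color"][140:260,150:300],(400,320))]))
H=cv2.cvtColor(S["color"],cv2.COLOR_BGR2HSV)
for q,z in (("lid",.141),("green",.107),("yellow",.073),("blue",.039)):
    e=proj(S,np.array([[.6487,.0468,z]]))[0]; print(q,"expected base px scene",e.round(1),"top",proj(T,np.array([[.6487,.0468,z]]))[0].round(1))
for p,n in ((T,"top"),(S,"scene")):
    for d in viewer.trace("pot_lid",p)[:2]:
        c,a=mask_c(d["mask"]); print(n,d["conf"],np.round(d["extent"]),c,a)
    x=np.r_[LID,ring(.009,.036)]+np.array([.6487,.0468,.141]); h=proj(p,x); print("expected",h.min(0).round(),h.max(0).round())
E
```

```text
time: 30.05
tcp_pos: [0.6484, 0.0467, 0.2244]
tool_rot: [-0.5, 0.5, 0.5, 0.5]
ft_force: [0.3, 1.1, 0.2]
gripper_width: 0.0429
time: 30.47
tcp_pos: [0.6479, 0.0466, 0.2389]
tool_rot: [-0.499, 0.501, 0.5, 0.499]
ft_force: [0.4, -0.5, 0.2]
gripper_width: 0.0761
time: 30.88
tcp_pos: [0.605, 0.0026, 0.3077]
tool_rot: [0.502, -0.498, -0.499, -0.501]
ft_force: [-0.1, -0.5, -0.3]
gripper_width: 0.0869
time: 31.3
tcp_pos: [0.5005, -0.1004, 0.3064]
tool_rot: [-0.5, 0.5, 0.499, 0.501]
ft_force: [0.3, 0.8, 0.1]
gripper_width: 0.0872
time: 31.72
tcp_pos: [0.5037, -0.1788, 0.3053]
tool_rot: [-0.5, 0.5, 0.499, 0.501]
ft_force: [-0.1, -0.4, -0.1]
gripper_width: 0.0873
31.7167 [ 0.5036601  -0.178824    0.30533962]
lid expected base px scene [217.7 205.1] top [229.2 124.9]
green expected base px scene [218.6 212.6] top [229.9 127.9]
yellow expected base px scene [219.4 219.8] top [230.5 130.7]
blue expected base px scene [220.2 226.7] top [231.1 133.3]
top 0.8 [214. 108. 246. 138.] [229.48931624 123.77483974] 624.0
expected [214. 110.] [244. 139.]
scene 0.53 [206. 197. 228. 213.] [217.34027778 204.28044872] 312.0
expected [206. 194.] [229. 214.]
```

View pics/f.png

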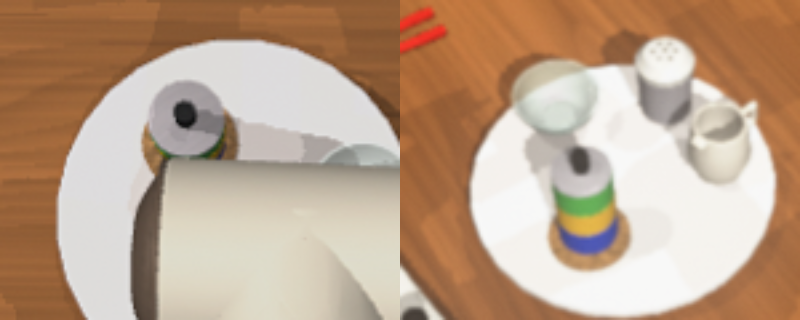

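The tower stands straight, with the lid flat on green and its outline where expected to within 1–3 px. The arm is clear and at rest, so I'm handing in.

```bash
python3 -c "
from station import ctrl
print(ctrl.read_state()['joint_velocities'].round(3)); print(ctrl.close_job())"
```

```text
[ 0.002 -0.    -0.003  0.002  0.001  0.002]
the job is handed in; nothing more can be done
None
```

I built the tower on the cork pad in the order blue, yellow, green, lid, and handed the job in at about 32 s of robot time. The hand-in gave no verdict. Each piece was lowered until the wrist force changed by about 4–5 N, and only then released.

What my checks showed:
- **Blue:** measured at (0.6487, 0.0466), against a pad centre of about (0.649, 0.048). That is 1–2 mm off, within the 12 mm allowed.
- **Yellow and green:** the top camera put them at (0.648, 0.046) and (0.649, 0.047), so both are within about 1 mm of blue. Contact heights matched the expected seating to about 1 mm.
- **Lid:** its outline matched the seated position to 1–3 px in both views, and contact came at the expected height.
- **Surroundings:** the jug, shaker and bowl looked untouched in the last scene view. I judged that, and that the lazy susan had not turned, by eye only. The part of the tongs in the last view looked in place; I did not measure them.

**Disagreements:** the scene camera's fit for the seated yellow pot was off by about 15 mm. Its colour mask covered only about a quarter of the expected area, so I relied on the top camera and the picture instead. The gripper also read 60.5 mm on the green pot, against 62 mm nominal, with no visible effect.

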